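# Gauge the stopper press, then hold its lever at the third click

## Task

Take the flat gauge out of its wooden stand and put its blade down into the slot in the top of the stopper press, fully home with its shoulders on the press head, and let go of it. Only then press the spring-return lever's pad down with the fingers, past the first two clicks to the third, without driving it on to the end stop, and finish while still holding it there against its spring. Leave the bottle, the jug and the tumbler where they stand.

Things in the scene. Friction and masses are not known exactly. Their poses are not given: they have to be found in the camera images.
- press: Stopper press, fixed. Origin: on the table under its column's centre; the lever is on its -x side. Base plate 110 wide, x -145 to +55, 12 mm thick; grey column 36 x 50; aluminium head block 60 x 60 mm, 150 to 200 mm high. The lever's pivot lies along y through the column, 125 mm high. At x = -50 stands a small amber bottle, fixed, 33 mm across, under a ram with a cork that follows the lever.
- slot_mouth (a point): Centre of the slot's mouth in the middle of the head's top face, 200 mm above the table; axes as the press's. The vertical slot is 8 mm wide along the press's x and 28 mm along its y, 45 mm deep, its rim chamfered by 3 mm.
- lever_pad (a point): Centre of the top face of the lever's black palm pad, 170 mm from the pivot, on the press's -x side; moves with the lever. Pad 50 mm along the lever, 70 mm across, 16 mm thick. At rest the lever slopes 0.25 rad up towards the pad. Height of this point: about 177 mm at rest, 152 at the first click, 126 at the second, 101 at the third, 83 at the end stop.
- lever (a joint): Lever angle, rad: 0 at rest (pad up), grows as the pad is pressed down. Clicks (light bumps, about 1 N at the pad) at 0.15, 0.30 and 0.45; end stop at 0.56. A spring brings the lever back to 0 from anywhere when let go. Push needed at the pad: 2 to 4 N at the start, about 7 N at the third click.
- gauge: Flat gauge, loose, about 60 g, upright in the stand at the start. Origin: centre of the blade's lower end, z up. Steel blade 5 mm thick (x), 24 wide (y), z 0 to 40 mm (lowest 4 mm only 3 x 18). Above it a black handle 14 thick (x), 36 wide (y), z 40 to 86 mm; its underside forms the shoulders. Home: origin 40 mm below the slot's mouth. Alike after a half turn about z.
- stand: Wooden block, fixed to the table, 80 (x) x 100 (y) x 70 mm high; origin at the centre of its underside. A slot like the press's in the middle of its top holds the gauge, shoulders on the block, gauge axes along the stand's.
- bottle: Loose amber bottle, 70 mm across, 190 mm tall; origin at the centre of its underside. To be left alone.
- jug: Loose green glass jug with a cork, 104 mm across, 165 mm tall; origin at the centre of its underside. To be left alone.
- tumbler: Loose glass tumbler, 72 mm across, 80 mm tall; origin at the centre of its underside. To be left alone.
Mind the look-alikes: they are no part of the job. Of the things shaped like the gauge, the black one is meant.

How it is judged:
On the way, in this order (a step that is already met when the one before it is completed fails the run):
1. the gauge's blade is fully home in the press's slot and the fingers have let go of it (z of gauge in the frame of slot_mouth below -0.036 m and horizontal distance between gauge and slot_mouth below 0.006 m and angle between gauge's own z axis and vertical below 0.1 rad and contact force between the fingers and gauge below 0.1 N), for 0.2 s.
2. the fingers hold the lever at the third click (value of joint lever between 0.39 and 0.51 rad and contact force between the fingers and lever above 3 N), for 0.3 s.
At the end, for the whole second after the job is handed in: The gauge stands in the press's slot, shoulders within 4 mm of the head, not held; the fingers push on the lever with more than 3 N and keep it still at the third click, between 0.39 and 0.51 rad (all of step 1 and all of step 2 and velocity of joint lever between -0.1 and 0.1 rad/s); the arm keeps its last pose, push and grip.
It fails at once if the lever is worked before the gauge is home in the press (value of joint lever above 0.1 rad and not (z of gauge in the frame of slot_mouth below -0.036 m and horizontal distance between gauge and slot_mouth below 0.006 m and angle between gauge's own z axis and vertical below 0.1 rad)).
It fails at once if the lever is driven on to its end stop (value of joint lever above 0.54 rad).
It fails at once if the tall bottle is moved more than 30 mm or tipped (distance of bottle from where it was at the start of the episode above 0.03 m or angle between bottle's own z axis and vertical above 0.3 rad).
It fails at once if the jug is moved more than 30 mm or tipped (distance of jug from where it was at the start of the episode above 0.03 m or angle between jug's own z axis and vertical above 0.3 rad).
It fails at once if the tumbler is moved more than 30 mm or tipped (distance of tumbler from where it was at the start of the episode above 0.03 m or angle between tumbler's own z axis and vertical above 0.3 rad).
It also fails if it takes over 51 s, if anything falls off the work surface, if the arm or the gripper's body presses on something with over 40 N, if the wrist force passes 120 N, or if a joint passes its speed limit or range.

## Robot

A 6-joint arm with a two-finger parallel gripper is mounted at the origin on the work surface. World frame = base frame: x ahead of the robot, y to its left, z up, the work surface at z = 0. Lengths are in m, angles in rad, forces in N, time in s.
With the tool pointing down it reaches from about 0.35 to 0.975 m from the base axis. Payload 4.9 kg.
Tool frame: the origin (TCP) lies midway between the tips of the shut fingers; the grasp point (between the pads) lies manip.tcp_to_grasp behind it (manip.tcp_to_grasp is the distance from the TCP to the grasp point, in m); z points along the fingers, y is the line along which they close (so a half turn about z gives the same grasp; the last joint's range is limited). The gripper opens to 85 mm and grips with 20 to 120 N. Pads are 22 mm wide; open, the fingers measure 114 mm over their backs; the gripper's body (76 mm by 85 mm) begins 54 mm behind the grasp point. The pads swing forward as they close: fully open they stand 13 mm farther back than shut.
Start: joints at [-1.263, 0.053, 1.613, -0, 1.476, -0.119], TCP at [0.259, -0.569, 0.231] pointing down, gripper open.
Joint ranges: [-3.01, 3.01], [-1.01, 2.22], [0.06, 2.58], [-1.02, 4.17], [0.09, 2.62], [-3.14, 3.14]. Speed limits (rad/s): [2.57, 2.57, 3.14, 3.14, 3.14, 3.14].

## Interface

Orientations are given as a unit quaternion [w, x, y, z].
In Python, from plant import manip, grab_frame, calibration, job_done gives the robot as it stands.
- The arm moves only by the tool send_rows, never from a script. Its argument "rows" is a list of rows, each an object of numbers: "x", "y", "z": the shift along the tool's x, y, z normalised to -1 to 1, where 1 is 15 cm; "wx", "wy", "wz": the turn, a rotation vector about the tool's x, y, z normalised to -1 to 1, where 1 is pi/4 rad; "hand": the opening, from -1 (shut) to 1 (fully open). In form: [{"x": .., "y": .., "z": .., "wx": .., "wy": .., "wz": .., "hand": ..}, ...]. A call has exactly 10 rows; each row shifts and turns the commanded pose from where the row before left it, along the tool's axes as they then stand; what a row does not reach is not made up. A row lasts 1/12 s, in which the tool goes at most 41.7 mm and 7.16 degrees, less where a joint would pass 70% of its speed; a pose out of reach is approached as far as the arm can. A call with a number of a shift or a turn outside -1 to 1 is refused whole. A call with a gripper value outside its range is refused whole. The fingers move at their own pace and stop on an object; the grip force is fixed at half the most. Time passes only in rows, so rows that do not move let the fingers close, or fill a call up. It gives the time, the measured TCP pose, the force, the opening and the grip force at its end, in the units of the state.
- manip.state(): the state, without advancing time (a new reading comes with each control period).
- grab_frame(name): name is "scene" or "top" or "wrist"; returns the picture (480x640x3 uint8, blue, green, red); there is no depth.
- calibration(name): a dict with "camera_matrix" (3x3 intrinsics, pixels), "k1" (the pictures are not rectified: a ray, as slopes to the right and down, at radius r is drawn at 1 + k1 r^2 times it, then the intrinsics apply), "R" (3x3) and "t" (3): a world point X has camera coordinates R X + t. Camera axes: x right, y down, z forward; pixel columns grow to the right and rows downward; lengths in m; the calibration is good to about 2 mm. A picture is of the moment at which its call begins: read the wrist's pose just before it. calibration takes no time and is no camera call; for the wrist camera it gives the pose at the moment of the call.
- job_done(): hands the job in; it is judged then, once.
The state is a dict: "time": time; "joint_pos": joint angles; "joint_vel": joint speeds; "joint_efforts": joint torques, N m; "tool_pos": TCP position; "tool_rot": TCP orientation; "contact_force": force on the tool from outside, world axes, zero at the start; "ft_torque": the same for the moment, N m; "gripper_width": opening from 0.0 (shut) to 1.0 (fully open); "grasp_force": force on a finger pad.
Only numpy, scipy, OpenCV 4.12 (cv2) and the standard library are available. Lean on these libraries where they do the work, as an engineer would, in place of code of your own. Each camera call takes 0.05 s, during which the arm holds its last target. There are 200 camera calls.

## Working session

There is one attempt and no reset: what is moved stays moved. The work goes in short steps, Python scripts to look and compute and a tool call to move; the robot and the scene stay as the last step left them, time stands still between calls to the robot, and variables do not carry over. Pictures are saved under pics/ and viewed, at most 10 in all, crops included, and the job is handed in when it is done.

Besides the shell and the picture viewer there is one more tool, called after "Call:" by a JSON object that holds its "name" and its "arguments", one argument or row to a line. send_rows: Moves the arm, as the interface text tells. Scaled input: -1 to 1 covers 15 cm each way for a shift and pi/4 rad each way for a turn. Its arguments: {"type":"object","properties":{"rows":{"type":"array","items":{"type":"object","properties":{"x":{"type":"number","minimum":-1,"maximum":1},"y":{"type":"number","minimum":-1,"maximum":1},"z":{"type":"number","minimum":-1,"maximum":1},"wx":{"type":"number","minimum":-1,"maximum":1},"wy":{"type":"number","minimum":-1,"maximum":1},"wz":{"type":"number","minimum":-1,"maximum":1},"hand":{"type":"number"}}}}},"required":["rows"]}

```bash
mkdir -p pics
cat > h.py <<'E'
import numpy as np,cv2
from plant import manip,grab_frame,calibration,job_done
def ray(cal,u,v):
    K=np.array(cal["camera_matrix"]);R=np.array(cal["R"]);t=np.array(cal["t"])
    k=cal["k1"];
    p=cv2.undistortPoints(np.array([[[u,v]]],float),K,np.array([k,0,0,0.]))[0,0]
    return -R.T@t, R.T@np.array([p[0],p[1],1])
def onz(cal,u,v,z):
    o,d=ray(cal,u,v); return o+d*(z-o[2])/d[2]
def proj(cal,X):
    K=np.array(cal["camera_matrix"]);R=np.array(cal["R"]);t=np.array(cal["t"])
    return cv2.projectPoints(np.array(X,float).reshape(-1,1,3),cv2.Rodrigues(R)[0],t,K,np.array([cal["k1"],0,0,0.]))[0][:,0]
def tri(obs):
    A=np.zeros((3,3));b=np.zeros(3)
    for cal,u,v in obs:
        o,d=ray(cal,u,v);d=d/np.linalg.norm(d);P=np.eye(3)-np.outer(d,d);A+=P;b+=P@o
    X=np.linalg.solve(A,b)
    return X,[np.linalg.norm(proj(c,X)[0]-[u,v]) for c,u,v in obs]
E
python3 - <<'E'
from h import *
for n in("scene","top"):
    cv2.imwrite(f"pics/{n}0.png",grab_frame(n))
    c=calibration(n);print(n,c["camera_matrix"],c["k1"],-np.array(c["R"]).T@np.array(c["t"]),np.array(c["R"])[2])
print(manip.state(),manip.tcp_to_grasp)
E
```

```text
scene [[613.94991514   0.         333.25439957]
 [  0.         613.94991514 235.40311974]
 [  0.           0.           1.        ]] -0.04659801761092717 [ 1.15905729 -0.74987278  0.95130374] [-0.43784846  0.612912   -0.65774433]
top [[501.30120329   0.         328.92981737]
 [  0.         501.30120329 241.81872481]
 [  0.           0.           1.        ]] -0.13467503366071165 [0.48115321 0.00974824 1.37799553] [ 0.11529869  0.00293734 -0.99332652]
{'time': 0.1, 'joint_pos': array([-1.26300221e+00,  5.32893967e-02,  1.61414502e+00, -3.32477810e-05,
        1.47599550e+00, -1.18987338e-01]), 'joint_vel': array([-5.38588494e-04, -3.02724109e-04, -3.49806611e-03,  7.57021899e-04,
       -1.41452078e-03, -7.22824931e-05]), 'joint_efforts': array([ 4.22649146e-04, -3.94906497e+01, -3.71362495e+01, -1.11591739e-04,
        3.91947571e-03, -6.33966565e-06]), 'tool_pos': array([ 0.25854322, -0.56840386,  0.23019382]), 'tool_rot': array([-9.12980569e-04,  9.77317714e-01,  2.11776394e-01, -1.03067217e-04]), 'contact_force': array([ 0.33019828, -0.78626461,  0.16466872]), 'ft_torque': array([-0.00623311, -0.00631194,  0.0060152 ]), 'grasp_force': 0.0, 'gripper_width': 1.0044278493945482} 0.0187
```

View pics/scene0.png

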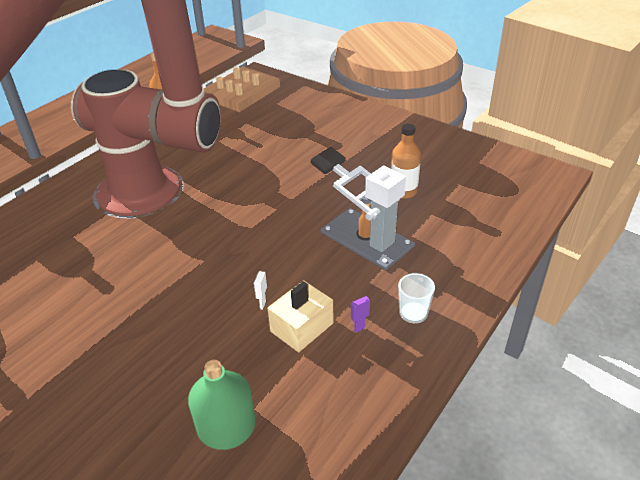

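View pics/top0.png

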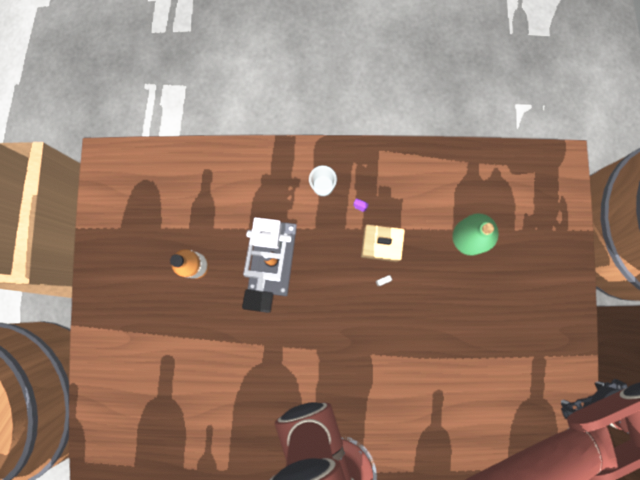

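The scene shows the black gauge in the stand at scene (300,295) / top (385,241). Its look-alikes are the white one at scene (261,288) / top (385,280) and the purple one at scene (360,313) / top (360,205), so I choose the black one. The press head is at scene (386,185) / top (265,232) and the pad at scene (328,158) / top (258,300). I'll check these in one close crop montage.

```bash
cat > m.py <<'E'
from h import *
S=cv2.imread("pics/scene0.png");T=cv2.imread("pics/top0.png")
def c(I,x,y,w=100,h=75):return cv2.resize(I[y:y+h,x:x+w],(400,300),interpolation=cv2.INTER_NEAREST)
cv2.imwrite("pics/mont.png",np.vstack([np.hstack([c(S,260,278),c(T,340,205)]),np.hstack([c(S,310,145,120,90),c(T,215,215,133,100)])]))
def blobs(I,lo,hi,x,y,w,h):
    m=cv2.inRange(I[y:y+h,x:x+w],np.array(lo),np.array(hi))
    n,l,s,ce=cv2.connectedComponentsWithStats(m)
    for i in np.argsort(-s[1:,4])[:2]+1:
        cs=cv2.findContours((l==i).astype(np.uint8),0,2)[0][0]
        hull=cv2.approxPolyDP(cv2.convexHull(cs),1.5,True)[:,0]+[x,y]
        print(s[i,4],ce[i]+[x,y],hull.tolist())
for n,I,r in(("S gauge",S,(280,275,40,40)),("T gauge",T,(370,230,30,24)),("S pad",S,(305,140,50,40)),("T pad",T,(235,280,45,35))):
    print(n);blobs(I,(0,0,0),(50,50,50),*r)
print("S head");blobs(S,(190,190,190),(255,255,255),350,155,70,60)
print("T head");blobs(T,(190,190,190),(255,255,255),235,205,60,60)
for n,I,r in(("S stand",S,(262,275,80,85)),("T stand",T,(350,215,65,50))):
    x,y,w,h=r;print(n);
    H=I[y:y+h,x:x+w];blobs(I,(90,150,180),(215,240,255),*r)
E
python3 m.py
```

```text
S gauge
45 [296.22222222 300.68888889] [[307, 299], [295, 308], [292, 306], [291, 291], [307, 295]]
3 [306. 286.] [[306, 287], [306, 285]]
T gauge
S pad
3 [312. 163.] [[313, 164], [311, 162]]
1 [323. 151.] [[323, 151]]
T pad
13 [247.76923077 292.23076923] [[251, 292], [245, 295], [247, 290]]
6 [255.16666667 301.66666667] [[257, 301], [254, 303], [254, 300]]
S head
1920 [384.8640625  185.86354167] [[419, 166], [417, 185], [376, 214], [367, 214], [350, 199], [350, 172], [359, 166], [392, 164]]
9 [351. 211.] [[352, 210], [350, 212]]
T head
1149 [266.81549173 237.91731941] [[254, 218], [278, 220], [290, 236], [282, 264], [246, 264], [246, 234]]
24 [290.5        228.16666667] [[293, 227], [292, 230], [288, 229], [290, 226]]
S stand
1984 [304.5640121  320.97328629] [[332, 299], [332, 323], [299, 351], [270, 330], [267, 308], [306, 282]]
108 [263.48148148 290.03703704] [[264, 275], [266, 287], [265, 301], [262, 306], [262, 280]]
T stand
523 [374.583174   239.70554493] [[401, 258], [399, 260], [363, 255], [366, 225], [393, 227]]
12 [401.   229.25] [[396, 228], [402, 228], [404, 233]]
```

View pics/mont.png

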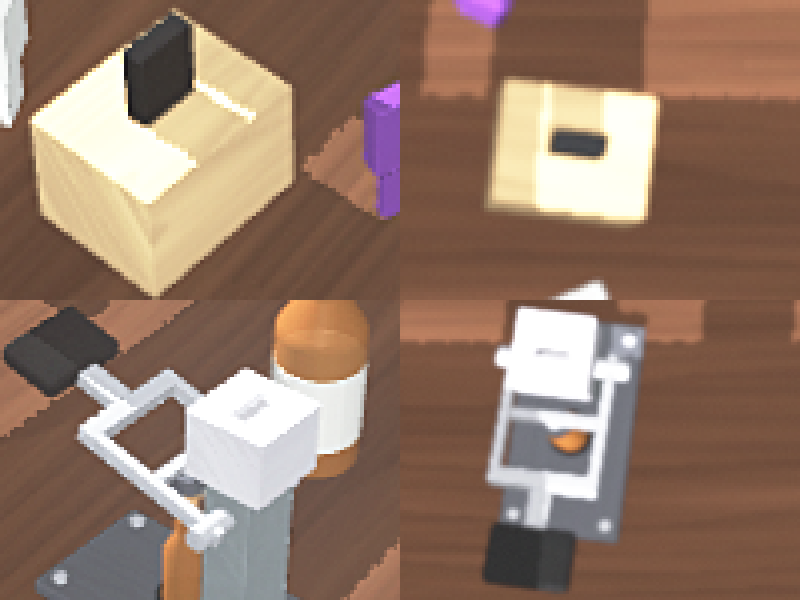

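The crops show the black gauge upright in the stand, its top at about scene (299.5,286.5) and top (384.6,241). The press slot is at scene (385.3,176.5) and top (264.9,232.3), with clear head corners and pad. Next I'll triangulate.

```bash
cat > t.py <<'E'
from h import *
cs,ct=calibration("scene"),calibration("top")
s1=lambda x,y:(x/4+259.6,y/4+277.6); s2=lambda x,y:(x/4+339.6,y/4+204.6)
s3=lambda x,y:(x*.3+309.6,y*.3+144.6); s4=lambda x,y:(x/3.0075+214.6,y/3.0075+214.6)
P={"gauge":(s1(158,34),s2(178.5,144)),"slot":(s3(251,105),s4(150,52))}
for k,(a,b) in P.items():
    X,e=tri([(cs,*a),(ct,*b)]);print(k,X.round(4),np.round(e,1))
def zs(n,cal,pts,z):
    Q=np.array([onz(cal,*p,z)[:2] for p in pts]);print(n,Q.round(3).tolist(),"c",Q.mean(0).round(4),
      "len",np.linalg.norm(np.roll(Q,-1,0)-Q,axis=1).round(3),"ang",[round(float(np.arctan2(*(b-a)[::-1])),3) for a,b in zip(Q,np.roll(Q,-1,0))])
zs("standS",cs,[s1(32,120),s1(293,86),s1(150,205)],.07)
zs("standT",ct,[s2(100,80),s2(258,95),s2(248,222),s2(87,207)],.07)
zs("headS",cs,[s3(188,107),s3(248,68),s3(320,107),s3(262,147)],.2)
zs("headT",ct,[s4(118,8),s4(200,12),s4(196,100),s4(112,92)],.2)
zs("padT",ct,[s4(90,223),s4(177,230),s4(172,292),s4(83,285)],.177)
zs("gaugeT",ct,[s2(150,130),s2(207,133),s2(206,157),s2(150,153)],.116)
zs("gaugeS",cs,[s1(125,47),s1(172,11),s1(192,22),s1(145,58)],.116)
E
python3 t.py
```

```text
gauge [ 0.632  -0.1267  0.1145] [0.3 0.2]
slot [0.6403 0.1661 0.2   ] [0.4 0.3]
standS [[0.589, -0.173], [0.68, -0.084], [0.669, -0.183]] c [ 0.6461 -0.1468] len [0.128 0.1   0.08 ] ang [0.778, -1.687, 3.018]
standT [[0.679, -0.08], [0.67, -0.185], [0.586, -0.177], [0.595, -0.071]] c [ 0.6324 -0.1285] len [0.105 0.084 0.106 0.085] ang [-1.661, 3.051, 1.482, -0.104]
headS [[0.608, 0.141], [0.617, 0.199], [0.677, 0.188], [0.668, 0.132]] c [0.6426 0.1651] len [0.058 0.061 0.057 0.061] ang [1.421, -0.185, -1.718, 2.981]
headT [[0.676, 0.193], [0.673, 0.127], [0.603, 0.129], [0.609, 0.196]] c [0.6403 0.1615] len [0.065 0.07  0.067 0.067] ang [-1.617, 3.113, 1.481, -0.048]
padT [[0.506, 0.215], [0.501, 0.145], [0.452, 0.149], [0.457, 0.22]] c [0.4792 0.1823] len [0.07  0.049 0.071 0.05 ] ang [-1.642, 3.075, 1.503, -0.095]
gaugeT [[0.64, -0.109], [0.639, -0.145], [0.623, -0.144], [0.626, -0.109]] c [ 0.6319 -0.1267] len [0.036 0.015 0.036 0.015] ang [-1.619, 3.091, 1.504, -0.006]
gaugeS [[0.626, -0.143], [0.63, -0.111], [0.642, -0.112], [0.638, -0.143]] c [ 0.6338 -0.1274] len [0.032 0.012 0.032 0.012] ang [1.449, -0.038, -1.699, 3.116]
```

Call:
{"name": "send_rows", "arguments": {
  "rows": [
    {"wz": -0.133,"z": -0.03,"hand": 0.1},
    {"wz": -0.133,"z": -0.03,"hand": 0.1},
    {"wz": -0.133,"z": -0.03,"hand": 0.1},
    {"wz": -0.133,"z": -0.03,"hand": 0.1},
    {"wz": -0.133,"z": -0.03,"hand": 0.1},
    {"wz": -0.133,"z": -0.03,"hand": 0.1},
    {"wz": -0.133,"z": -0.03,"hand": 0.1},
    {"wz": -0.133,"z": -0.03,"hand": 0.1},
    {"wz": -0.133,"z": -0.03,"hand": 0.1},
    {"wz": -0.133,"z": -0.03,"hand": 0.1}
  ]
}}

```text
invalid input at $.rows[0]: expected keys x, y, z, wx, wy, wz, hand
```

Call:
{"name": "send_rows", "arguments": {
  "rows": [
    {"x": 0.159,"y": 0.109,"hand": 0.1},
    {"x": 0.159,"y": 0.109,"hand": 0.1},
    {"x": 0.159,"y": 0.109,"hand": 0.1},
    {"x": 0.159,"y": 0.109,"hand": 0.1},
    {"x": 0.159,"y": 0.109,"hand": 0.1},
    {"x": 0.159,"y": 0.109,"hand": 0.1},
    {"x": 0.159,"y": 0.109,"hand": 0.1},
    {"x": 0.159,"y": 0.109,"hand": 0.1},
    {"x": 0.159,"y": 0.109,"hand": 0.1},
    {"x": 0.159,"y": 0.109,"hand": 0.1}
  ]
}}

```text
invalid input at $.rows[0]: expected keys x, y, z, wx, wy, wz, hand
```

Call:
{"name": "send_rows", "arguments": {
  "rows": [
    {"x": 0.159,"y": 0.109,"hand": 0.1},
    {"x": 0.159,"y": 0.109,"hand": 0.1},
    {"x": 0.159,"y": 0.109,"hand": 0.1},
    {"x": 0.159,"y": 0.109,"hand": 0.1},
    {"x": 0.159,"y": 0.109,"hand": 0.1},
    {"x": 0.159,"y": 0.109,"hand": 0.1},
    {"x": 0.159,"y": 0.109,"hand": 0.1},
    {"x": 0.159,"y": 0.109,"hand": 0.1},
    {"x": 0.159,"y": 0.109,"hand": 0.1},
    {"x": 0.1,"y": 0.1,"hand": 0.1}
  ]
}}

```text
invalid input at $.rows[0]: expected keys x, y, z, wx, wy, wz, hand
```

```bash
cat > w.py <<'E'
import sys
from h import *
from scipy.spatial.transform import Rotation as Ro
def st():
    s=manip.state();q=s["tool_rot"];R=Ro.from_quat([q[1],q[2],q[3],q[0]]).as_matrix()
    print("t",round(s["time"],2),"pos",s["tool_pos"].round(4),"yaw y",round(float(np.arctan2(R[1,1],R[0,1])),4),"z",R[:,2].round(3),"F",s["contact_force"].round(1),"w",round(s["gripper_width"],3),"g",round(s["grasp_force"],1))
    return s["tool_pos"],R
def need(target):  # target TCP -> tool axes units
    p,R=st();print("units",((R.T@(np.array(target)-p))/.15).round(3))
if __name__=="__main__":
    st();c=calibration("wrist");n=sys.argv[1];cv2.imwrite(f"pics/{n}.png",grab_frame("wrist"))
    import json;json.dump({k:np.array(v).tolist() for k,v in c.items()},open(f"pics/{n}.json","w"));print(-np.array(c["R"]).T@c["t"])
E
python3 w.py w1
```

```text
t 0.1 pos [ 0.2585 -0.5684  0.2302] yaw y -1.144 z [-0.001  0.002 -1.   ] F [ 0.3 -0.8  0.2] w 1.004 g 0.0
[ 0.33324093 -0.5347915   0.3729403 ]
```

View pics/w1.png

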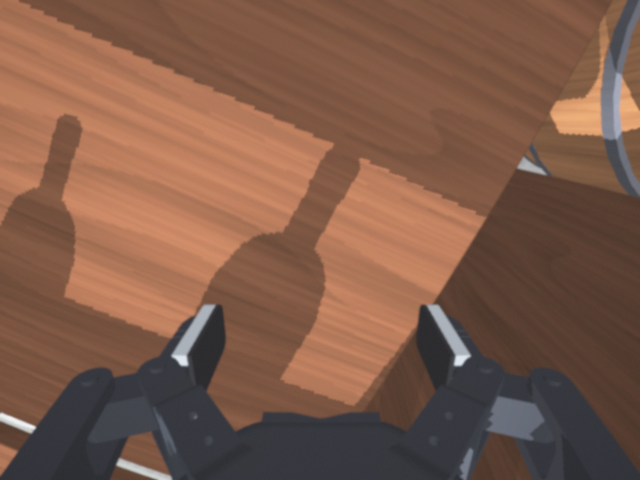

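That frame shows only bare table and the open fingers at (205,340) and (440,340), because the calls were refused for missing keys. I'll resend with all keys and stop short of the gauge so the wrist camera sees it.

Call:
{"name": "send_rows", "arguments": {
  "rows": [
    {"x": 0,"y": 0,"z": -0.03,"wx": 0,"wy": 0,"wz": -0.133,"hand": 0.1},
    {"x": 0,"y": 0,"z": -0.03,"wx": 0,"wy": 0,"wz": -0.133,"hand": 0.1},
    {"x": 0,"y": 0,"z": -0.03,"wx": 0,"wy": 0,"wz": -0.133,"hand": 0.1},
    {"x": 0,"y": 0,"z": -0.03,"wx": 0,"wy": 0,"wz": -0.133,"hand": 0.1},
    {"x": 0,"y": 0,"z": -0.03,"wx": 0,"wy": 0,"wz": -0.133,"hand": 0.1},
    {"x": 0,"y": 0,"z": -0.03,"wx": 0,"wy": 0,"wz": -0.133,"hand": 0.1},
    {"x": 0,"y": 0,"z": -0.03,"wx": 0,"wy": 0,"wz": -0.133,"hand": 0.1},
    {"x": 0,"y": 0,"z": -0.03,"wx": 0,"wy": 0,"wz": -0.133,"hand": 0.1},
    {"x": 0,"y": 0,"z": -0.03,"wx": 0,"wy": 0,"wz": -0.133,"hand": 0.1},
    {"x": 0,"y": 0,"z": -0.03,"wx": 0,"wy": 0,"wz": -0.133,"hand": 0.1}
  ]
}}

```text
time: 0.98
tool_pos: [0.2586, -0.5687, 0.276]
tool_rot: [-0.0, 0.74, 0.673, 0.0]
contact_force: [0.2, -0.0, -0.3]
gripper_width: 0.551
grasp_force: 0.0
```

Call:
{"name": "send_rows", "arguments": {
  "rows": [
    {"x": 0.135,"y": 0.109,"z": 0,"wx": 0,"wy": 0,"wz": 0,"hand": 0.1},
    {"x": 0.135,"y": 0.109,"z": 0,"wx": 0,"wy": 0,"wz": 0,"hand": 0.1},
    {"x": 0.135,"y": 0.109,"z": 0,"wx": 0,"wy": 0,"wz": 0,"hand": 0.1},
    {"x": 0.135,"y": 0.109,"z": 0,"wx": 0,"wy": 0,"wz": 0,"hand": 0.1},
    {"x": 0.135,"y": 0.109,"z": 0,"wx": 0,"wy": 0,"wz": 0,"hand": 0.1},
    {"x": 0.135,"y": 0.109,"z": 0,"wx": 0,"wy": 0,"wz": 0,"hand": 0.1},
    {"x": 0.135,"y": 0.109,"z": 0,"wx": 0,"wy": 0,"wz": 0,"hand": 0.1},
    {"x": 0.135,"y": 0.109,"z": 0,"wx": 0,"wy": 0,"wz": 0,"hand": 0.1},
    {"x": 0.135,"y": 0.109,"z": 0,"wx": 0,"wy": 0,"wz": 0,"hand": 0.1},
    {"x": 0.135,"y": 0.109,"z": 0,"wx": 0,"wy": 0,"wz": 0,"hand": 0.1}
  ]
}}

```text
time: 1.82
tool_pos: [0.4421, -0.3824, 0.2759]
tool_rot: [-0.0, 0.741, 0.671, 0.0]
contact_force: [0.9, -1.2, 1.1]
gripper_width: 0.55
grasp_force: 0.0
```

Call:
{"name": "send_rows", "arguments": {
  "rows": [
    {"x": 0.135,"y": 0.109,"z": 0,"wx": 0,"wy": 0,"wz": 0,"hand": 0.1},
    {"x": 0.135,"y": 0.109,"z": 0,"wx": 0,"wy": 0,"wz": 0,"hand": 0.1},
    {"x": 0.135,"y": 0.109,"z": 0,"wx": 0,"wy": 0,"wz": 0,"hand": 0.1},
    {"x": 0.135,"y": 0.109,"z": 0,"wx": 0,"wy": 0,"wz": 0,"hand": 0.1},
    {"x": 0.135,"y": 0.109,"z": 0,"wx": 0,"wy": 0,"wz": 0,"hand": 0.1},
    {"x": 0.135,"y": 0.109,"z": 0,"wx": 0,"wy": 0,"wz": 0,"hand": 0.1},
    {"x": 0.135,"y": 0.109,"z": 0,"wx": 0,"wy": 0,"wz": 0,"hand": 0.1},
    {"x": 0.135,"y": 0.109,"z": 0,"wx": 0,"wy": 0,"wz": 0,"hand": 0.1},
    {"x": 0.135,"y": 0.109,"z": 0,"wx": 0,"wy": 0,"wz": 0,"hand": 0.1},
    {"x": 0.135,"y": 0.109,"z": 0,"wx": 0,"wy": 0,"wz": 0,"hand": 0.1}
  ]
}}

```text
time: 2.65
tool_pos: [0.6249, -0.1972, 0.2758]
tool_rot: [-0.0, 0.741, 0.671, -0.0]
contact_force: [0.1, -0.4, 0.4]
gripper_width: 0.552
grasp_force: 0.0
```

```bash
python3 w.py w2
```

```text
t 2.65 pos [ 0.6249 -0.1972  0.2758] yaw y -0.0993 z [-0.001  0.    -1.   ] F [ 0.1 -0.4  0.4] w 0.552 g 0.0
[ 0.63288482 -0.11559513  0.41853388]
```

View pics/w2.png

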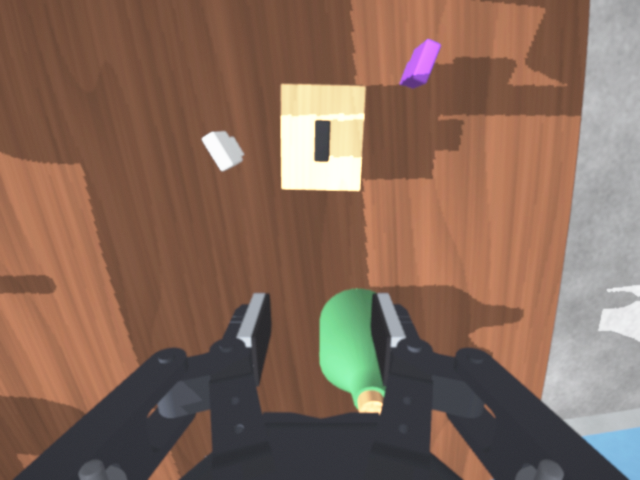

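The wrist view shows the gauge top at (322,141), the stand corners at (281,84), (365,86), (361,190) and (282,188), the white look-alike at (222,150) and the purple one at (421,63). Now I'll measure it.

```bash
cat > g.py <<'E'
from h import *
import json
I=cv2.imread("pics/w2.png");c=json.load(open("pics/w2.json"));c={k:np.array(v) for k,v in c.items()};c["k1"]=float(c["k1"])
def rect(m,x,y):
    cs=max(cv2.findContours(m,0,1)[0],key=cv2.contourArea);r=cv2.minAreaRect(cs);return cv2.boxPoints(r)+[x,y]
x,y=305,110;m=cv2.inRange(I[y:y+65,x:x+35],(0,0,0),(75,75,75))
x2,y2=270,75;m2=(I[y2:y2+125,x2:x2+105,1]>130).astype(np.uint8)*255
for n,B,z in(("gauge",rect(m,x,y),.116),("stand",rect(m2,x2,y2),.07)):
    Q=np.array([onz(c,*p,z)[:2] for p in B]);print(n,B.mean(0),B.round(1).tolist(),Q.mean(0).round(4),np.linalg.norm(np.roll(Q,-1,0)-Q,axis=1).round(4),[round(float(np.arctan2(*(b-a)[::-1])),3) for a,b in zip(Q,np.roll(Q,-1,0))])
u=rect(m,x,y).mean(0)
cs,ct=calibration("scene"),calibration("top")
print(tri([(c,*u),(cs,299.1,286.1),(ct,384.2,240.6)]));print(tri([(c,*u),(cs,299.1,286.1)]))
from w import need;need([.632,-.127,.16])
E
python3 g.py
```

```text
gauge [322.8046155  140.51692224] [[316.7, 159.0], [318.8, 121.5], [328.9, 122.0], [326.8, 159.5]] [ 0.6331 -0.1286] [0.0313 0.0085 0.0313 0.0088] [1.413, -0.151, -1.72, 2.989]
stand [321.41260338 137.08322525] [[277.5, 189.3], [280.1, 82.8], [365.4, 84.9], [362.8, 191.4]] [ 0.6319 -0.1288] [0.1022 0.081  0.1024 0.0882] [1.413, -0.121, -1.658, 3.019]
(array([ 0.63251987, -0.12740406,  0.1151794 ]), [np.float64(1.3868285846401216), np.float64(0.36117424525051844), np.float64(0.44490727084370857)])
(array([ 0.63342852, -0.12809888,  0.11661124]), [np.float64(0.48706992039889807), np.float64(0.21766497665893222)])
t 2.7 pos [ 0.6274 -0.1937  0.2756] yaw y -0.0957 z [ 0.001  0.003 -1.   ] F [-1.8  3.2  0.3] w 0.553 g 0.0
units [ 0.443 -0.013  0.772]
```

Call:
{"name": "send_rows", "arguments": {
  "rows": [
    {"x": 0.073,"y": -0.001,"z": 0,"wx": 0,"wy": 0,"wz": 0,"hand": 0},
    {"x": 0.073,"y": -0.001,"z": 0,"wx": 0,"wy": 0,"wz": 0,"hand": 0},
    {"x": 0.073,"y": -0.001,"z": 0.05,"wx": 0,"wy": 0,"wz": 0,"hand": 0},
    {"x": 0.073,"y": -0.001,"z": 0.1,"wx": 0,"wy": 0,"wz": 0,"hand": 0},
    {"x": 0.073,"y": -0.001,"z": 0.15,"wx": 0,"wy": 0,"wz": 0,"hand": 0},
    {"x": 0.072,"y": -0.001,"z": 0.15,"wx": 0,"wy": 0,"wz": 0,"hand": 0},
    {"x": 0,"y": 0,"z": 0.15,"wx": 0,"wy": 0,"wz": 0.03,"hand": 0},
    {"x": 0,"y": 0,"z": 0.1,"wx": 0,"wy": 0,"wz": 0,"hand": 0},
    {"x": 0,"y": 0,"z": 0.07,"wx": 0,"wy": 0,"wz": 0,"hand": 0},
    {"x": 0,"y": 0,"z": 0,"wx": 0,"wy": 0,"wz": 0,"hand": 0}
  ]
}}

```text
time: 3.53
tool_pos: [0.6278, -0.1326, 0.1569]
tool_rot: [-0.002, 0.749, 0.662, -0.001]
contact_force: [-0.3, -0.2, 0.3]
gripper_width: 0.5
grasp_force: 0.0
```

```bash
python3 -c "
from w import need
need([.633,-.128,.08])"
```

```text
t 3.53 pos [ 0.6278 -0.1326  0.1569] yaw y -0.1231 z [-0.005  0.002 -1.   ] F [-0.3 -0.2  0.3] w 0.5 g 0.0
units [0.034 0.033 0.513]
```

Call:
{"name": "send_rows", "arguments": {
  "rows": [
    {"x": 0.017,"y": 0.016,"z": 0,"wx": 0,"wy": 0,"wz": 0,"hand": 0},
    {"x": 0.017,"y": 0.017,"z": 0,"wx": 0,"wy": 0,"wz": 0,"hand": 0},
    {"x": 0,"y": 0,"z": 0.05,"wx": 0,"wy": 0,"wz": 0,"hand": 0},
    {"x": 0,"y": 0,"z": 0.05,"wx": 0,"wy": 0,"wz": 0,"hand": 0},
    {"x": 0,"y": 0,"z": 0.03,"wx": 0,"wy": 0,"wz": 0,"hand": 0},
    {"x": 0,"y": 0,"z": 0,"wx": 0,"wy": 0,"wz": 0,"hand": 0},
    {"x": 0,"y": 0,"z": 0,"wx": 0,"wy": 0,"wz": 0,"hand": 0},
    {"x": 0,"y": 0,"z": 0,"wx": 0,"wy": 0,"wz": 0,"hand": 0},
    {"x": 0,"y": 0,"z": 0,"wx": 0,"wy": 0,"wz": 0,"hand": 0},
    {"x": 0,"y": 0,"z": 0,"wx": 0,"wy": 0,"wz": 0,"hand": 0}
  ]
}}

```text
time: 4.37
tool_pos: [0.6357, -0.1287, 0.1418]
tool_rot: [0.0, 0.749, 0.662, 0.0]
contact_force: [0.2, -0.4, -0.3]
gripper_width: 0.499
grasp_force: 0.0
```

```bash
python3 -c "
from w import need
need([.633,-.128,.08])"
```

```text
t 4.37 pos [ 0.6357 -0.1287  0.1418] yaw y -0.123 z [ 0.001 -0.    -1.   ] F [ 0.2 -0.4 -0.3] w 0.499 g 0.0
units [ 0.003 -0.019  0.412]
```

Call:
{"name": "send_rows", "arguments": {
  "rows": [
    {"x": 0.003,"y": -0.019,"z": 0.03,"wx": 0,"wy": 0,"wz": 0,"hand": 0},
    {"x": 0,"y": 0,"z": 0.08,"wx": 0,"wy": 0,"wz": 0,"hand": 0},
    {"x": 0,"y": 0,"z": 0.1,"wx": 0,"wy": 0,"wz": 0,"hand": 0},
    {"x": 0,"y": 0,"z": 0.1,"wx": 0,"wy": 0,"wz": 0,"hand": 0},
    {"x": 0,"y": 0,"z": 0.07,"wx": 0,"wy": 0,"wz": 0,"hand": 0},
    {"x": 0,"y": 0,"z": 0.032,"wx": 0,"wy": 0,"wz": 0,"hand": 0},
    {"x": 0,"y": 0,"z": 0,"wx": 0,"wy": 0,"wz": 0,"hand": 0},
    {"x": 0,"y": 0,"z": 0,"wx": 0,"wy": 0,"wz": 0,"hand": 0},
    {"x": 0,"y": 0,"z": 0,"wx": 0,"wy": 0,"wz": 0,"hand": 0},
    {"x": 0,"y": 0,"z": 0,"wx": 0,"wy": 0,"wz": 0,"hand": 0}
  ]
}}

```text
time: 5.2
tool_pos: [0.6335, -0.128, 0.0807]
tool_rot: [0.001, 0.749, 0.662, 0.001]
contact_force: [-0.4, -0.0, -0.5]
gripper_width: 0.5
grasp_force: 0.0
```

```bash
python3 w.py w3
```

```text
t 5.2 pos [ 0.6335 -0.128   0.0807] yaw y -0.1229 z [ 0.002 -0.001 -1.   ] F [-0.4 -0.  -0.5] w 0.5 g 0.0
[ 0.64300816 -0.04651746  0.22339204]
```

View pics/w3.png

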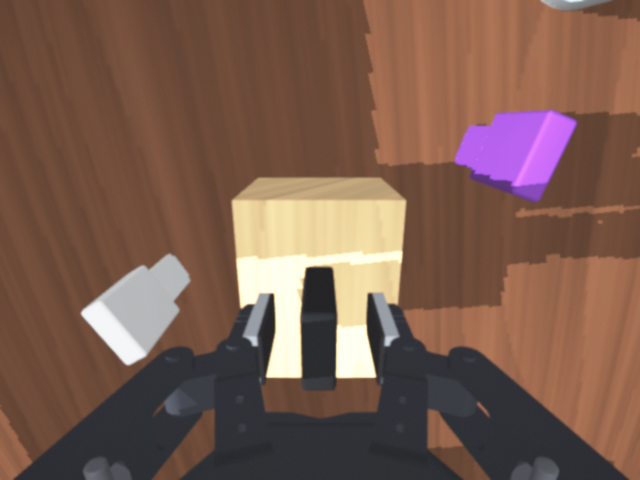

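The gauge is centred between the open pads: its top face runs (302,318) to (337,388) with the pads at (260,330) and (378,330). Next I close and lift, and work out the gauge's position in the hand.

Call:
{"name": "send_rows", "arguments": {
  "rows": [
    {"x": 0,"y": 0,"z": 0,"wx": 0,"wy": 0,"wz": 0,"hand": -1},
    {"x": 0,"y": 0,"z": 0,"wx": 0,"wy": 0,"wz": 0,"hand": -1},
    {"x": 0,"y": 0,"z": 0,"wx": 0,"wy": 0,"wz": 0,"hand": -1},
    {"x": 0,"y": 0,"z": 0,"wx": 0,"wy": 0,"wz": 0,"hand": -1},
    {"x": 0,"y": 0,"z": 0,"wx": 0,"wy": 0,"wz": 0,"hand": -1},
    {"x": 0,"y": 0,"z": 0,"wx": 0,"wy": 0,"wz": 0,"hand": -1},
    {"x": 0,"y": 0,"z": 0,"wx": 0,"wy": 0,"wz": 0,"hand": -1},
    {"x": 0,"y": 0,"z": 0,"wx": 0,"wy": 0,"wz": 0,"hand": -1},
    {"x": 0,"y": 0,"z": 0,"wx": 0,"wy": 0,"wz": 0,"hand": -1},
    {"x": 0,"y": 0,"z": 0,"wx": 0,"wy": 0,"wz": 0,"hand": -1}
  ]
}}

```text
time: 6.08
tool_pos: [0.6331, -0.1279, 0.0801]
tool_rot: [0.0, 0.749, 0.662, 0.0]
contact_force: [0.3, 1.1, 4.3]
gripper_width: 0.157
grasp_force: 58.7
```

```bash
cat > g2.py <<'E'
from h import *
import json
from w import st
p,R=st();print(calibration("wrist")["t"])
c={k:np.array(v) for k,v in json.load(open("pics/w3.json")).items()};c["k1"]=float(c["k1"])
Q=np.array([onz(c,u,v,.116)[:2] for u,v in((302,318),(337,318),(336,388),(302,388))]);print(Q.round(4),Q.mean(0),np.linalg.norm(np.roll(Q,-1,0)-Q,axis=1))
print("gauge in tool",R.T@(np.r_[Q.mean(0),.03]-np.array([.6335,-.128,.0807])))
E
python3 g2.py
```

```text
t 6.08 pos [ 0.6331 -0.1279  0.0801] yaw y -0.123 z [ 0.001 -0.    -1.   ] F [0.3 1.1 4.3] w 0.157 g 58.7
[-0.64368765 -0.04099331  0.2211305 ]
[[ 0.6284 -0.1118]
 [ 0.641  -0.1133]
 [ 0.6372 -0.1452]
 [ 0.6238 -0.1436]] [ 0.63260742 -0.12846701] [0.01270299 0.03214436 0.01349167 0.03214682]
gauge in tool [-0.00056495 -0.00087407  0.05069933]
```

Call:
{"name": "send_rows", "arguments": {
  "rows": [
    {"x": 0,"y": 0,"z": -0.08,"wx": 0,"wy": 0,"wz": 0,"hand": -1},
    {"x": 0,"y": 0,"z": -0.12,"wx": 0,"wy": 0,"wz": 0,"hand": -1},
    {"x": 0,"y": 0,"z": -0.16,"wx": 0,"wy": 0,"wz": 0,"hand": -1},
    {"x": 0,"y": 0,"z": -0.16,"wx": 0,"wy": 0,"wz": 0,"hand": -1},
    {"x": 0,"y": 0,"z": -0.16,"wx": 0,"wy": 0,"wz": 0,"hand": -1},
    {"x": 0,"y": 0,"z": -0.16,"wx": 0,"wy": 0,"wz": 0,"hand": -1},
    {"x": 0,"y": 0,"z": -0.16,"wx": 0,"wy": 0,"wz": 0,"hand": -1},
    {"x": 0,"y": 0,"z": -0.16,"wx": 0,"wy": 0,"wz": 0,"hand": -1},
    {"x": 0,"y": 0,"z": -0.16,"wx": 0,"wy": 0,"wz": 0,"hand": -1},
    {"x": 0,"y": 0,"z": -0.147,"wx": 0,"wy": 0,"wz": 0,"hand": -1}
  ]
}}

```text
time: 6.92
tool_pos: [0.6322, -0.1276, 0.3007]
tool_rot: [-0.0, 0.749, 0.662, -0.0]
contact_force: [0.5, -0.3, -0.7]
gripper_width: 0.155
grasp_force: 59.3
```

Call:
{"name": "send_rows", "arguments": {
  "rows": [
    {"x": 0.1,"y": -0.01,"z": 0,"wx": 0,"wy": 0,"wz": 0,"hand": -1},
    {"x": 0.15,"y": -0.01,"z": 0,"wx": 0,"wy": 0,"wz": 0,"hand": -1},
    {"x": 0.18,"y": -0.015,"z": 0,"wx": 0,"wy": 0,"wz": 0,"hand": -1},
    {"x": 0.2,"y": -0.02,"z": 0,"wx": 0,"wy": 0,"wz": 0,"hand": -1},
    {"x": 0.2,"y": -0.02,"z": 0,"wx": 0,"wy": 0,"wz": 0,"hand": -1},
    {"x": 0.2,"y": -0.02,"z": 0,"wx": 0,"wy": 0,"wz": 0,"hand": -1},
    {"x": 0.18,"y": -0.01,"z": 0,"wx": 0,"wy": 0,"wz": 0,"hand": -1},
    {"x": 0.1,"y": -0.01,"z": 0,"wx": 0,"wy": 0,"wz": 0,"hand": -1},
    {"x": 0.05,"y": 0,"z": 0,"wx": 0,"wy": 0,"wz": 0,"hand": -1},
    {"x": 0,"y": 0,"z": 0,"wx": 0,"wy": 0,"wz": 0,"hand": -1}
  ]
}}

```text
time: 7.75
tool_pos: [0.6402, 0.0781, 0.2986]
tool_rot: [-0.0, 0.749, 0.663, -0.001]
contact_force: [-0.5, -0.9, -0.3]
gripper_width: 0.157
grasp_force: 59.4
```

Call:
{"name": "send_rows", "arguments": {
  "rows": [
    {"x": 0,"y": 0,"z": 0,"wx": 0,"wy": 0,"wz": 0,"hand": -1},
    {"x": 0,"y": 0,"z": 0,"wx": 0,"wy": 0,"wz": 0,"hand": -1},
    {"x": 0,"y": 0,"z": 0,"wx": 0,"wy": 0,"wz": 0,"hand": -1},
    {"x": 0,"y": 0,"z": 0,"wx": 0,"wy": 0,"wz": 0,"hand": -1},
    {"x": 0,"y": 0,"z": 0,"wx": 0,"wy": 0,"wz": 0,"hand": -1},
    {"x": 0,"y": 0,"z": 0,"wx": 0,"wy": 0,"wz": 0,"hand": -1},
    {"x": 0,"y": 0,"z": 0,"wx": 0,"wy": 0,"wz": 0,"hand": -1},
    {"x": 0,"y": 0,"z": 0,"wx": 0,"wy": 0,"wz": 0,"hand": -1},
    {"x": 0,"y": 0,"z": 0,"wx": 0,"wy": 0,"wz": 0,"hand": -1},
    {"x": 0,"y": 0,"z": 0,"wx": 0,"wy": 0,"wz": 0,"hand": -1}
  ]
}}

```text
time: 8.58
tool_pos: [0.6406, 0.0768, 0.2996]
tool_rot: [-0.0, 0.749, 0.662, -0.0]
contact_force: [0.7, -0.4, -0.4]
gripper_width: 0.153
grasp_force: 59.4
```

```bash
python3 w.py w4
```

```text
t 8.58 pos [0.6406 0.0768 0.2996] yaw y -0.123 z [-0. -0. -1.] F [ 0.7 -0.4 -0.4] w 0.153 g 59.4
[0.65037379 0.15824671 0.44231148]
```

View pics/w4.png

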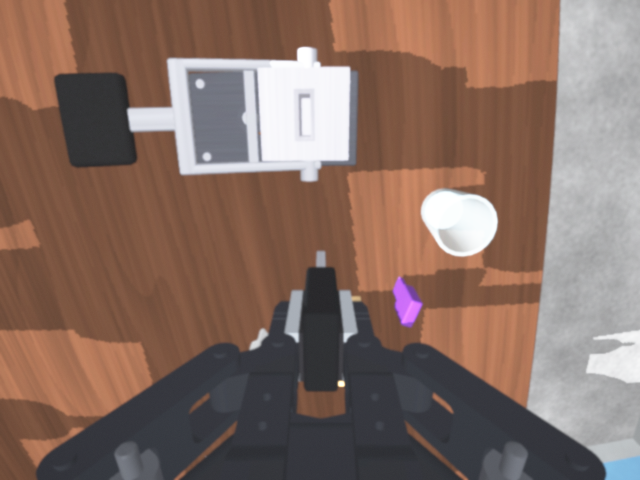

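The gauge is held, with its blade tip at (321,255). The head corners are about (259,68), (350,67), (350,161) and (260,161), the slot centre is (305,115), and the pad is centred at (98,119). Now I'll measure these.

```bash
cat > p.py <<'E'
from h import *
import json
from t import *
I=cv2.imread("pics/w4.png");c={k:np.array(v) for k,v in json.load(open("pics/w4.json")).items()};c["k1"]=float(c["k1"])
print("---")
g=cv2.cvtColor(I,6);print(g[115,284:328]);print(g[78:152,305])
zs("head",c,[(259,68),(350,67),(350,161),(260,161)],.2)
zs("slot",c,[(296,88.5),(314,88.5),(314,141.5),(296,141.5)],.2)
x,y=45,60;m=cv2.inRange(g[y:y+120,x:x+100],0,45);B=cv2.boxPoints(cv2.minAreaRect(max(cv2.findContours(m,0,1)[0],key=cv2.contourArea)))+[x,y];print(B)
zs("pad",c,B,.177)
for n,a in(("slot",(305,115)),):
    print(tri([(c,*a),(cs,*s3(251,105)),(ct,*s4(150,52))]),tri([(c,*a),(cs,*s3(251,105))]))
E
python3 p.py | sed -n '/---/,$p'
```

```text
---
[247 246 246 247 247 248 248 248 248 245 240 235 232 228 214 190 182 207
 236 246 248 249 249 249 248 247 243 235 231 231 237 244 246 246 247 247
 247 247 247 248 247 247 246 246]
[247 247 247 247 247 247 247 247 247 245 240 233 229 228 223 205 180 167
 169 193 229 245 248 249 249 249 249 249 249 249 249 249 249 249 249 249
 249 249 249 249 249 249 248 249 248 248 249 248 248 248 248 248 248 248
 248 247 241 229 226 233 237 236 238 242 245 246 247 246 246 247 246 246
 246 247]
head [[0.615, 0.199], [0.674, 0.192], [0.668, 0.132], [0.605, 0.14]] c [0.6403 0.1656] len [0.059 0.061 0.063 0.06 ] ang [-0.114, -1.669, 3.019, 1.411]
slot [[0.637, 0.183], [0.649, 0.182], [0.644, 0.148], [0.632, 0.15]] c [0.6405 0.1657] len [0.012 0.034 0.012 0.034] ang [-0.124, -1.698, 3.018, 1.429]
[[117.48000336  76.63999939]
 [123.37599945  75.56800175]
 [128.95999908 106.28000641]
 [123.06400299 107.352005  ]]
pad [[0.507, 0.212], [0.511, 0.212], [0.51, 0.191], [0.505, 0.191]] c [0.5082 0.2015] len [0.005 0.022 0.005 0.022] ang [0.0, -1.642, -3.131, 1.495]
(array([0.64043956, 0.16605044, 0.20005202]), [np.float64(0.2204558802061373), np.float64(0.3741031193133766), np.float64(0.2974343970540706)]) (array([0.64019715, 0.16580224, 0.1999198 ]), [np.float64(0.6457703443218255), np.float64(0.2065447917798634)])
```

Call:
{"name": "send_rows", "arguments": {
  "rows": [
    {"x": 0.05,"y": -0.005,"z": 0,"wx": 0,"wy": 0,"wz": 0,"hand": -1},
    {"x": 0.1,"y": -0.015,"z": 0,"wx": 0,"wy": 0,"wz": 0,"hand": -1},
    {"x": 0.13,"y": -0.015,"z": 0,"wx": 0,"wy": 0,"wz": 0,"hand": -1},
    {"x": 0.13,"y": -0.015,"z": 0,"wx": 0,"wy": 0,"wz": 0,"hand": -1},
    {"x": 0.1,"y": -0.015,"z": 0.05,"wx": 0,"wy": 0,"wz": 0,"hand": -1},
    {"x": 0.05,"y": -0.01,"z": 0.1,"wx": 0,"wy": 0,"wz": 0,"hand": -1},
    {"x": 0.033,"y": 0,"z": 0.08,"wx": 0,"wy": 0,"wz": 0,"hand": -1},
    {"x": 0,"y": 0,"z": 0,"wx": 0,"wy": 0,"wz": 0,"hand": -1},
    {"x": 0,"y": 0,"z": 0,"wx": 0,"wy": 0,"wz": 0,"hand": -1},
    {"x": 0,"y": 0,"z": 0,"wx": 0,"wy": 0,"wz": 0,"hand": -1}
  ]
}}

```text
time: 9.47
tool_pos: [0.6403, 0.1658, 0.2645]
tool_rot: [-0.0, 0.749, 0.662, -0.0]
contact_force: [-0.0, 0.1, 0.9]
gripper_width: 0.154
grasp_force: 59.3
```

Call:
{"name": "send_rows", "arguments": {
  "rows": [
    {"x": 0,"y": 0,"z": 0,"wx": 0,"wy": 0,"wz": 0,"hand": -1},
    {"x": 0,"y": 0,"z": 0,"wx": 0,"wy": 0,"wz": 0,"hand": -1},
    {"x": 0,"y": 0,"z": 0,"wx": 0,"wy": 0,"wz": 0,"hand": -1},
    {"x": 0,"y": 0,"z": 0,"wx": 0,"wy": 0,"wz": 0,"hand": -1},
    {"x": 0,"y": 0,"z": 0,"wx": 0,"wy": 0,"wz": 0,"hand": -1},
    {"x": 0,"y": 0,"z": 0,"wx": 0,"wy": 0,"wz": 0,"hand": -1},
    {"x": 0,"y": 0,"z": 0,"wx": 0,"wy": 0,"wz": 0,"hand": -1},
    {"x": 0,"y": 0,"z": 0,"wx": 0,"wy": 0,"wz": 0,"hand": -1},
    {"x": 0,"y": 0,"z": 0,"wx": 0,"wy": 0,"wz": 0,"hand": -1},
    {"x": 0,"y": 0,"z": 0,"wx": 0,"wy": 0,"wz": 0,"hand": -1}
  ]
}}

```text
time: 10.3
tool_pos: [0.6403, 0.1664, 0.265]
tool_rot: [-0.0, 0.749, 0.662, -0.0]
contact_force: [-0.9, -0.2, 0.2]
gripper_width: 0.153
grasp_force: 59.3
```

```bash
python3 -c "
from w import *
need([.6403,.1665,.262])
S=grab_frame('scene');T=grab_frame('top');W=grab_frame('wrist')
f=lambda I,x,y:cv2.resize(I[y:y+75,x:x+66],(264,300),interpolation=2)
cv2.imwrite('pics/al.png',np.hstack([f(S,350,130),f(T,235,195),cv2.resize(W[200:450,200:420],(264,300))]))"
```

```text
t 10.3 pos [0.6403 0.1664 0.265 ] yaw y -0.1229 z [-0.  0. -1.] F [-0.9 -0.2  0.2] w 0.153 g 59.3
units [ 0.   -0.    0.02]
```

View pics/al.png

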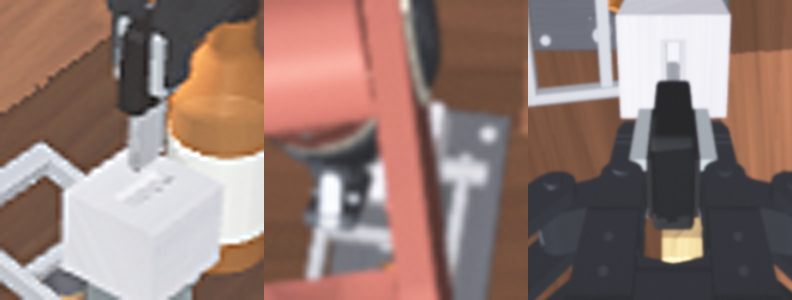

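The blade hangs over the slot in both the scene tile and the wrist tile (slot and tip in line at about x=672). Now I insert it, watching the force.

Call:
{"name": "send_rows", "arguments": {
  "rows": [
    {"x": 0,"y": 0,"z": 0.03,"wx": 0,"wy": 0,"wz": 0,"hand": -1},
    {"x": 0,"y": 0,"z": 0.04,"wx": 0,"wy": 0,"wz": 0,"hand": -1},
    {"x": 0,"y": 0,"z": 0.04,"wx": 0,"wy": 0,"wz": 0,"hand": -1},
    {"x": 0,"y": 0,"z": 0.04,"wx": 0,"wy": 0,"wz": 0,"hand": -1},
    {"x": 0,"y": 0,"z": 0.03,"wx": 0,"wy": 0,"wz": 0,"hand": -1},
    {"x": 0,"y": 0,"z": 0.03,"wx": 0,"wy": 0,"wz": 0,"hand": -1},
    {"x": 0,"y": 0,"z": 0.02,"wx": 0,"wy": 0,"wz": 0,"hand": -1},
    {"x": 0,"y": 0,"z": 0,"wx": 0,"wy": 0,"wz": 0,"hand": -1},
    {"x": 0,"y": 0,"z": 0,"wx": 0,"wy": 0,"wz": 0,"hand": -1},
    {"x": 0,"y": 0,"z": 0,"wx": 0,"wy": 0,"wz": 0,"hand": -1}
  ]
}}

```text
time: 11.28
tool_pos: [0.6405, 0.1665, 0.231]
tool_rot: [0.0, 0.749, 0.662, 0.0]
contact_force: [0.1, -0.0, -0.8]
gripper_width: 0.157
grasp_force: 59.3
```

Call:
{"name": "send_rows", "arguments": {
  "rows": [
    {"x": 0,"y": 0,"z": 0.03,"wx": 0,"wy": 0,"wz": 0,"hand": -1},
    {"x": 0,"y": 0,"z": 0.03,"wx": 0,"wy": 0,"wz": 0,"hand": -1},
    {"x": 0,"y": 0,"z": 0.03,"wx": 0,"wy": 0,"wz": 0,"hand": -1},
    {"x": 0,"y": 0,"z": 0.02,"wx": 0,"wy": 0,"wz": 0,"hand": -1},
    {"x": 0,"y": 0,"z": 0.02,"wx": 0,"wy": 0,"wz": 0,"hand": -1},
    {"x": 0,"y": 0,"z": 0.007,"wx": 0,"wy": 0,"wz": 0,"hand": -1},
    {"x": 0,"y": 0,"z": 0,"wx": 0,"wy": 0,"wz": 0,"hand": -1},
    {"x": 0,"y": 0,"z": 0,"wx": 0,"wy": 0,"wz": 0,"hand": -1},
    {"x": 0,"y": 0,"z": 0,"wx": 0,"wy": 0,"wz": 0,"hand": -1},
    {"x": 0,"y": 0,"z": 0,"wx": 0,"wy": 0,"wz": 0,"hand": -1}
  ]
}}

```text
time: 12.12
tool_pos: [0.6403, 0.1664, 0.2101]
tool_rot: [0.0, 0.749, 0.662, 0.0]
contact_force: [-1.6, -0.5, 0.7]
gripper_width: 0.147
grasp_force: 59.6
```

Call:
{"name": "send_rows", "arguments": {
  "rows": [
    {"x": 0,"y": 0,"z": 0,"wx": 0,"wy": 0,"wz": 0,"hand": 0},
    {"x": 0,"y": 0,"z": 0,"wx": 0,"wy": 0,"wz": 0,"hand": 0},
    {"x": 0,"y": 0,"z": 0,"wx": 0,"wy": 0,"wz": 0,"hand": 0},
    {"x": 0,"y": 0,"z": 0,"wx": 0,"wy": 0,"wz": 0,"hand": 0},
    {"x": 0,"y": 0,"z": 0,"wx": 0,"wy": 0,"wz": 0,"hand": 0},
    {"x": 0,"y": 0,"z": 0,"wx": 0,"wy": 0,"wz": 0,"hand": 0},
    {"x": 0,"y": 0,"z": 0,"wx": 0,"wy": 0,"wz": 0,"hand": 0},
    {"x": 0,"y": 0,"z": 0,"wx": 0,"wy": 0,"wz": 0,"hand": 0},
    {"x": 0,"y": 0,"z": 0,"wx": 0,"wy": 0,"wz": 0,"hand": 0},
    {"x": 0,"y": 0,"z": 0,"wx": 0,"wy": 0,"wz": 0,"hand": 0}
  ]
}}

```text
time: 12.95
tool_pos: [0.6403, 0.1664, 0.21]
tool_rot: [-0.0, 0.749, 0.662, 0.0]
contact_force: [0.3, 0.3, 0.4]
gripper_width: 0.497
grasp_force: 0.0
```

Call:
{"name": "send_rows", "arguments": {
  "rows": [
    {"x": 0,"y": 0,"z": -0.05,"wx": 0,"wy": 0,"wz": 0,"hand": 0},
    {"x": 0,"y": 0,"z": -0.1,"wx": 0,"wy": 0,"wz": 0,"hand": 0},
    {"x": 0,"y": 0,"z": -0.12,"wx": 0,"wy": 0,"wz": 0,"hand": 0},
    {"x": 0,"y": 0,"z": -0.12,"wx": 0,"wy": 0,"wz": 0,"hand": 0},
    {"x": 0,"y": 0,"z": -0.1,"wx": 0,"wy": 0,"wz": 0,"hand": 0},
    {"x": 0,"y": 0,"z": -0.05,"wx": 0,"wy": 0,"wz": 0,"hand": 0},
    {"x": 0,"y": 0,"z": 0,"wx": 0,"wy": 0,"wz": 0,"hand": -1},
    {"x": 0,"y": 0,"z": 0,"wx": 0,"wy": 0,"wz": 0,"hand": -1},
    {"x": 0,"y": 0,"z": 0,"wx": 0,"wy": 0,"wz": 0,"hand": -1},
    {"x": 0,"y": 0,"z": 0,"wx": 0,"wy": 0,"wz": 0,"hand": -1}
  ]
}}

```text
time: 13.78
tool_pos: [0.6397, 0.1663, 0.2892]
tool_rot: [-0.001, 0.749, 0.662, -0.001]
contact_force: [0.2, -0.1, -0.5]
gripper_width: -0.001
grasp_force: 0.0
```

```bash
python3 -c "
from w import *
st()
S=grab_frame('scene');T=grab_frame('top')
f=lambda I,x,y:cv2.resize(I[y:y+75,x:x+66],(264,300),interpolation=2)
cv2.imwrite('pics/in.png',np.hstack([f(S,350,130),f(S,300,130)]))"
```

```text
t 13.78 pos [0.6397 0.1663 0.2892] yaw y -0.123 z [-0.003 -0.    -1.   ] F [ 0.2 -0.1 -0.5] w -0.001 g 0.0
```

View pics/in.png

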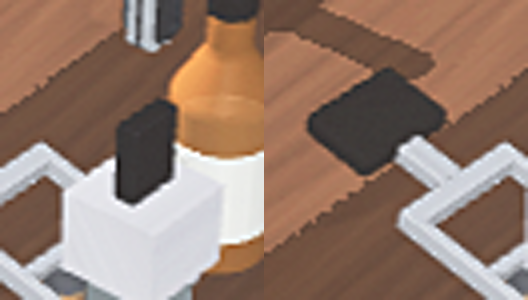

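The gauge stands in the slot with its shoulders on the head (tile pixel 145,195), and the lever is at rest. Next I go over the pad with the fingers shut.

Call:
{"name": "send_rows", "arguments": {
  "rows": [
    {"x": 0,"y": -0.05,"z": 0,"wx": 0,"wy": 0,"wz": 0,"hand": -1},
    {"x": 0,"y": -0.1,"z": 0,"wx": 0,"wy": 0,"wz": 0,"hand": -1},
    {"x": -0.007,"y": -0.15,"z": 0,"wx": 0,"wy": 0,"wz": 0,"hand": -1},
    {"x": 0,"y": -0.17,"z": 0,"wx": 0,"wy": 0,"wz": 0,"hand": -1},
    {"x": 0,"y": -0.17,"z": 0,"wx": 0,"wy": 0,"wz": 0,"hand": -1},
    {"x": 0,"y": -0.17,"z": 0,"wx": 0,"wy": 0,"wz": 0,"hand": -1},
    {"x": 0,"y": -0.15,"z": 0.05,"wx": 0,"wy": 0,"wz": 0,"hand": -1},
    {"x": 0,"y": -0.1,"z": 0.1,"wx": 0,"wy": 0,"wz": 0,"hand": -1},
    {"x": 0,"y": -0.05,"z": 0.1,"wx": 0,"wy": 0,"wz": 0,"hand": -1},
    {"x": 0,"y": -0.004,"z": 0.1,"wx": 0,"wy": 0,"wz": 0,"hand": -1}
  ]
}}

```text
time: 14.72
tool_pos: [0.4726, 0.1863, 0.2381]
tool_rot: [0.0, 0.749, 0.663, 0.0]
contact_force: [1.0, 0.3, -1.0]
gripper_width: 0.001
grasp_force: 0.0
```

Call:
{"name": "send_rows", "arguments": {
  "rows": [
    {"x": 0,"y": 0,"z": 0.1,"wx": 0,"wy": 0,"wz": 0,"hand": -1},
    {"x": 0,"y": 0,"z": 0.05,"wx": 0,"wy": 0,"wz": 0,"hand": -1},
    {"x": 0,"y": 0,"z": 0,"wx": 0,"wy": 0,"wz": 0,"hand": -1},
    {"x": 0,"y": 0,"z": 0,"wx": 0,"wy": 0,"wz": 0,"hand": -1},
    {"x": 0,"y": 0,"z": 0,"wx": 0,"wy": 0,"wz": 0,"hand": -1},
    {"x": 0,"y": 0,"z": 0,"wx": 0,"wy": 0,"wz": 0,"hand": -1},
    {"x": 0,"y": 0,"z": 0,"wx": 0,"wy": 0,"wz": 0,"hand": -1},
    {"x": 0,"y": 0,"z": 0,"wx": 0,"wy": 0,"wz": 0,"hand": -1},
    {"x": 0,"y": 0,"z": 0,"wx": 0,"wy": 0,"wz": 0,"hand": -1},
    {"x": 0,"y": 0,"z": 0,"wx": 0,"wy": 0,"wz": 0,"hand": -1}
  ]
}}

```text
time: 15.55
tool_pos: [0.4745, 0.1859, 0.2162]
tool_rot: [0.0, 0.749, 0.662, 0.0]
contact_force: [-0.3, -1.1, -0.2]
gripper_width: 0.001
grasp_force: 0.0
```

```bash
python3 -c "
from w import *
need([.4744,.1858,.17])"
```

```text
t 15.55 pos [0.4745 0.1859 0.2162] yaw y -0.123 z [ 0.  0. -1.] F [-0.3 -1.1 -0.2] w 0.001 g 0.0
units [-0.001 -0.001  0.308]
```

Call:
{"name": "send_rows", "arguments": {
  "rows": [
    {"x": 0,"y": 0,"z": 0.08,"wx": 0,"wy": 0,"wz": 0,"hand": -1},
    {"x": 0,"y": 0,"z": 0.08,"wx": 0,"wy": 0,"wz": 0,"hand": -1},
    {"x": 0,"y": 0,"z": 0.08,"wx": 0,"wy": 0,"wz": 0,"hand": -1},
    {"x": 0,"y": 0,"z": 0.07,"wx": 0,"wy": 0,"wz": 0,"hand": -1},
    {"x": 0,"y": 0,"z": 0.07,"wx": 0,"wy": 0,"wz": 0,"hand": -1},
    {"x": 0,"y": 0,"z": 0.06,"wx": 0,"wy": 0,"wz": 0,"hand": -1},
    {"x": 0,"y": 0,"z": 0.05,"wx": 0,"wy": 0,"wz": 0,"hand": -1},
    {"x": 0,"y": 0,"z": 0.03,"wx": 0,"wy": 0,"wz": 0,"hand": -1},
    {"x": 0,"y": 0,"z": 0,"wx": 0,"wy": 0,"wz": 0,"hand": -1},
    {"x": 0,"y": 0,"z": 0,"wx": 0,"wy": 0,"wz": 0,"hand": -1}
  ]
}}

```text
time: 16.38
tool_pos: [0.4743, 0.1859, 0.138]
tool_rot: [-0.0, 0.749, 0.662, -0.0]
contact_force: [-3.5, 0.4, 4.4]
gripper_width: 0.001
grasp_force: 2.1
```

Call:
{"name": "send_rows", "arguments": {
  "rows": [
    {"x": 0,"y": 0,"z": 0.04,"wx": 0,"wy": 0,"wz": 0,"hand": -1},
    {"x": 0,"y": 0,"z": 0.04,"wx": 0,"wy": 0,"wz": 0,"hand": -1},
    {"x": 0,"y": 0,"z": 0.04,"wx": 0,"wy": 0,"wz": 0,"hand": -1},
    {"x": 0,"y": 0,"z": 0.04,"wx": 0,"wy": 0,"wz": 0,"hand": -1},
    {"x": 0,"y": 0,"z": 0.03,"wx": 0,"wy": 0,"wz": 0,"hand": -1},
    {"x": 0,"y": 0,"z": 0.02,"wx": 0,"wy": 0,"wz": 0,"hand": -1},
    {"x": 0,"y": 0,"z": 0.017,"wx": 0,"wy": 0,"wz": 0,"hand": -1},
    {"x": 0,"y": 0,"z": 0.01,"wx": 0,"wy": 0,"wz": 0,"hand": -1},
    {"x": 0,"y": 0,"z": 0,"wx": 0,"wy": 0,"wz": 0,"hand": -1},
    {"x": 0,"y": 0,"z": 0,"wx": 0,"wy": 0,"wz": 0,"hand": -1}
  ]
}}

```text
time: 17.22
tool_pos: [0.4765, 0.186, 0.1041]
tool_rot: [0.002, 0.749, 0.662, 0.002]
contact_force: [-0.3, 0.3, 6.2]
gripper_width: 0.0
grasp_force: 3.2
```

Call:
{"name": "send_rows", "arguments": {
  "rows": [
    {"x": 0,"y": 0,"z": 0,"wx": 0,"wy": 0,"wz": 0,"hand": -1},
    {"x": 0,"y": 0,"z": 0,"wx": 0,"wy": 0,"wz": 0,"hand": -1},
    {"x": 0,"y": 0,"z": 0,"wx": 0,"wy": 0,"wz": 0,"hand": -1},
    {"x": 0,"y": 0,"z": 0,"wx": 0,"wy": 0,"wz": 0,"hand": -1},
    {"x": 0,"y": 0,"z": 0,"wx": 0,"wy": 0,"wz": 0,"hand": -1},
    {"x": 0,"y": 0,"z": 0,"wx": 0,"wy": 0,"wz": 0,"hand": -1},
    {"x": 0,"y": 0,"z": 0,"wx": 0,"wy": 0,"wz": 0,"hand": -1},
    {"x": 0,"y": 0,"z": 0,"wx": 0,"wy": 0,"wz": 0,"hand": -1},
    {"x": 0,"y": 0,"z": 0,"wx": 0,"wy": 0,"wz": 0,"hand": -1},
    {"x": 0,"y": 0,"z": 0,"wx": 0,"wy": 0,"wz": 0,"hand": -1}
  ]
}}

```text
time: 18.05
tool_pos: [0.4765, 0.186, 0.1042]
tool_rot: [0.002, 0.749, 0.662, 0.002]
contact_force: [0.6, -0.2, 7.7]
gripper_width: 0.001
grasp_force: 3.2
```

```bash
python3 -c "
from w import *
st()
S=grab_frame('scene')
f=lambda I,x,y:cv2.resize(I[y:y+113,x:x+150],(600,452),interpolation=2)
cv2.imwrite('pics/end.png',f(S,290,120));st()"
```

```text
t 18.05 pos [0.4765 0.186  0.1042] yaw y -0.1231 z [ 0.005  0.    -1.   ] F [ 0.6 -0.2  7.7] w 0.001 g 3.2
t 18.1 pos [0.4765 0.186  0.1042] yaw y -0.1231 z [ 0.005  0.    -1.   ] F [ 0.1 -0.4  6.6] w 0.001 g 3.2
```

View pics/end.png

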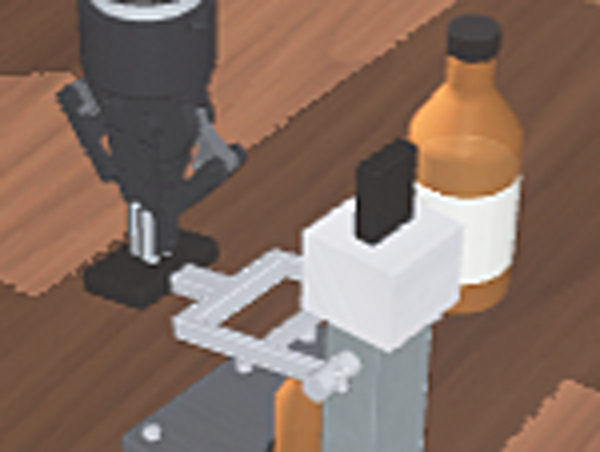

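The pad is pressed down under the finger tips (150,260), and the gauge stands home (385,215). TCP height 0.104 corresponds to a lever angle of about 0.44 rad, and the push is about 7 N, so I'm handing in.

```bash
python3 -c "
from plant import job_done
print(job_done())"
```

```text
the job is handed in; nothing more can be done
None
```

The gauge is fully home in the press slot and released, and the shut fingers are holding the lever at about 0.44 rad (third click) with about 7 N; the job was handed in at about 18 s, but no verdict came back.

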